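# Find a hanging bar's balance point over the board edge and set its hanger there

## Task

The wooden menu bar has end caps of unequal weight and must hang level from one cord: slide it lengthwise out over the left end of the white cutting board, without pressing it hard into the board, until it only just tips down onto the counter under its own weight, to within a few millimetres. With the bar leaning there, slide its brass hanger along it until the middle of the hanger is right above the board's edge, so that it marks the balance point. Leave the bar leaning with its low end barely weighing on the counter, let go of everything, and leave the bowl, the soy bottle and the cup alone.

Things in the scene. Friction and masses are not known exactly. Their poses are not given: they have to be found in the camera images.
- edge (a point): The fulcrum: middle of the upper left end edge of the white cutting board, on its top face. The board is fixed on the counter, 400 mm long (its y), 240 mm wide (its x), 30 mm thick. Axes: +y points outward over the edge, along the board's length (roughly to the robot's left); +x across the board, away from the robot; z up.
- board: The same fixed white cutting board; origin at the centre of its underside, 200 mm in -y and 30 mm below edge.
- counter: The dark wooden counter top, fixed; its surface is at z = 0.
- bar: Loose hanging bar, 420 mm long (its y axis), 28 mm wide (x), 20 mm high: brown wood with a flush dark steel cap 30 mm long on each end; origin at the centre of its underside. It starts flat on the board, along the board's length to within 0.06 rad, its +y end sticking out over the left edge. It slides with ordinary friction.
- bar_mid (a point): Centre of the hanging bar (half-way along, across and up); axes as bar. The caps hide unequal weights: the balance point is within 55 mm of this centre, either way along y; the whole weighs 0.4 to 0.75 kg. Once the balance point is past the edge and nothing holds the bar, its +y end drops about 30 mm onto the counter and it leans at 0.11 to 0.2 rad.
- hanger_mid (a point): Middle of the brass hanger, on the bar's centre line, 10 mm above the bar's underside. The hanger is a saddle 24 mm long (along the bar) and 33 mm wide, clasping the bar's top and sides; it cannot come off. It slides along the bar against about 0.7 N of friction, stays where it is left, weighs 12 g and starts 90 to 150 mm from the bar's middle, towards its -y end.
- ring (a point): Centre of the hanger's upright brass ring, 34 mm above hanger_mid square to the bar's top. The ring is 25 mm across outside and 5 mm thick along the bar, its flat faces looking along the bar; below it a round neck 12 mm thick joins it to the saddle.
- bowl: Green bowl standing on the counter, 110 mm across, 60 mm high; origin at the centre of its underside. To be left alone.
- soy: Amber soy bottle, 56 mm across, 130 mm high; origin at the centre of its underside. To be left alone.
- cup: Blue tea cup, 68 mm across, 75 mm high; origin at the centre of its underside. To be left alone.

How it is judged:
On the way:
1. the bar has tipped over the board's left edge, its free end dipping to the counter, while the hanger is not yet over the edge (angle between bar_mid's own z axis and vertical above 0.08 rad and y of hanger_mid in the frame of edge below -0.02 m), for 0.2 s.
At the end, for the whole second after the job is handed in: The bar leans at rest over the board's left edge (0.08 to 0.25 rad), released, its low end weighing less than 0.22 N on the counter (the edge is then within about 6 to 10 mm of its balance point), and the middle of the hanger is within 6 mm of the edge, measured along the board (angle between bar_mid's own z axis and vertical between 0.08 and 0.25 rad and contact force between bar and counter below 0.22 N and contact force between bar and board above 1 N and y of hanger_mid in the frame of edge between -0.006 and 0.006 m and linear speed of bar below 0.01 m/s and contact force between the fingers and bar below 0.05 N); the robot touches nothing.
It fails at once if the bar was pressed hard into the board (over 50 N) (contact force between bar and board above 50 N).
It fails at once if the bowl was moved by more than 15 mm (distance of bowl from where it was at the start of the episode above 0.015 m).
It fails at once if the soy bottle was moved by more than 15 mm (distance of soy from where it was at the start of the episode above 0.015 m).
It fails at once if the cup was moved by more than 15 mm (distance of cup from where it was at the start of the episode above 0.015 m).
It also fails if it takes over 66 s, if anything falls off the work surface, if the arm or the gripper's body presses on something with over 40 N, if the wrist force passes 120 N, or if a joint passes its speed limit or range.

## Robot

A 6-joint arm with a two-finger parallel gripper is mounted at the origin on the work surface. World frame = base frame: x ahead of the robot, y to its left, z up, the work surface at z = 0. Lengths are in m, angles in rad, forces in N, time in s.
With the tool pointing down it reaches from about 0.3 to 0.95 m from the base axis. Payload 3.1 kg.
Tool frame: the origin (TCP) lies between the finger pads; the fingertips stand 8 mm ahead of it and the grasp point (between the pads) lies 11 mm behind it; z points along the fingers, y is the direction in which the jaws open and shut (so a half turn about z gives the same grasp; the last joint's range is limited). The gripper opens to 85 mm and grips with 20 to 120 N. Pads are 22 mm wide; open, the fingers measure 114 mm over their backs; the gripper's body (76 mm by 85 mm) begins 54 mm behind the grasp point. The pads swing forward as they close: fully open they stand 13 mm farther back than shut.
Start: joints at [-1.404, 0.308, 1.634, -0, 1.2, -0.07], TCP at [0.147, -0.608, 0.239] pointing down, gripper open.
Joint ranges: [-3.06, 3.06], [-0.79, 1.96], [0.05, 2.63], [-1.19, 4.34], [0.05, 2.64], [-2.94, 2.94]. Speed limits (rad/s): [2.79, 2.79, 3.14, 3.14, 3.14, 3.14].

## Interface

Orientations are given as a unit quaternion [x, y, z, w].
In Python, from bench import env gives the robot as it stands. The module is installed in compiled form; this text tells all that it offers.
- The arm moves only by the tool drive_tool, never from a script. Its argument "increments" is a list of rows, each a list of 2 entries, a list of its own where there are three numbers: the shift along the tool's x, y, z in mm, then the turn, a rotation vector about the tool's x, y, z in rad. In form: [[[dx, dy, dz], [ax, ay, az]], ...]. A call has 1 to 8 rows; each row is the pose to reach, as a shift and turn from the pose commanded when the call began, along the tool's axes at that moment; what a row does not reach only later rows make up. A row lasts 1/12 s, in which the tool goes at most 41.7 mm and 7.16 degrees, less where a joint would pass 70% of its speed; a pose out of reach is approached as far as the arm can. A call with a gripper value outside its range is refused whole. "claw" is the finger opening in mm, from 0 to 85.4, set as the call begins (left out, the last holds). The fingers move at their own pace and stop on an object; "newtons" is the grip in N (left out, the last holds). Time passes only in rows, so rows that repeat a pose let the fingers close. It gives the time, the measured TCP pose, the force and the opening at its end, in the units of the state.
- env.state(): the state, without advancing time (a new reading comes with each control period).
- env.capture(name): name is "scene" or "side" or "wrist"; returns a dict with "img" (384x512x3 uint8, red, green, blue), "fx", "fy", "cx", "cy" (pixels), "distortion" ([k1, k2, p1, p2, k3] as OpenCV has them; the pictures are not rectified), "xyz" and "rotation" of the camera in the world. Camera axes: x right, y down, z forward; pixel columns grow to the right and rows downward; lengths in m; the calibration is good to about 2 mm. A picture is of the moment at which its call begins. There is no depth.
- env.finish_job(): hands the job in, once; it reports no verdict.
Trained networks look in a picture, given as the dict that the camera call returned (one of the last four; its "shot" number tells which), for a name from the list of things; names that differ only in an ending like _2 or _b are one class to them, and where a whole thing is asked for, a point or a joint stands for the part that bears it (a point fixed in the world has none). Each returns a list of dicts, best first, with "confidence" (0 to 1); they miss things now and then, are a little off and sometimes report something else, mostly with a low value. They report only what shows in the picture. A call takes as long as a camera call.
- env.look_for(thing, picture): "pixel" ([row, column] in pixels, amid what is visible of it).
- env.place_of(thing, picture): "pixel" ([row, column] in pixels: a listed point, or the origin of a listed thing).
The state is a dict: "time": time; "q": joint angles; "dq": joint speeds; "joint_torque": joint torques, N m; "position": TCP position; "tcp_rot": TCP orientation; "contact_force": force on the tool from outside, world axes, zero at the start; "wrist_torque": the same for the moment, N m; "opening": finger opening in m.
Only numpy, scipy, OpenCV 4.12 (cv2) and the standard library are available. Lean on these libraries where they do the work, as an engineer would, in place of code of your own. Each camera call takes 0.05 s, during which the arm holds its last target. There are 200 camera calls.

## Working session

There is one attempt and no reset: what is moved stays moved. The work goes in short steps, Python scripts to look and compute and a tool call to move; the robot and the scene stay as the last step left them, time stands still between calls to the robot, and variables do not carry over. Pictures are saved under pics/ and viewed, about 8 in all and at most 12, crops included, and the job is handed in when it is done.

Besides the shell and the picture viewer there is one more tool, called after ">>>" as name(argument=value, ...) on one line, values as JSON. drive_tool: Moves the arm, as the interface text tells. Its arguments: {"type":"object","properties":{"increments":{"type":"array","items":{"type":"array"}},"claw":{"type":"number"},"newtons":{"type":"number"}},"required":["increments"]}

```bash
mkdir -p pics
cat > h.py <<'E'
from bench import env
import numpy as np, cv2
from scipy.spatial.transform import Rotation as R
def rot(a):
    a=np.array(a); return a if a.shape==(3,3) else R.from_quat(a).as_matrix()
def K(c): return np.array([[c['fx'],0,c['cx']],[0,c['fy'],c['cy']],[0,0,1.]])
def ray(c,rc):
    p=cv2.undistortPoints(np.array([[[rc[1],rc[0]]]],float),K(c),np.array(c['distortion'],float))[0,0]
    return np.array(c['xyz']),rot(c['rotation'])@np.array([p[0],p[1],1])
def onz(c,rc,z):
    o,d=ray(c,rc); return o+d*(z-o[2])/d[2]
def proj(c,P):
    Rm=rot(c['rotation']); q=(np.atleast_2d(P)-c['xyz'])@Rm
    p=cv2.projectPoints(q.reshape(-1,1,3),np.zeros(3),np.zeros(3),K(c),np.array(c['distortion'],float))[0][:,0]
    return p[:,::-1]
def tri(obs):
    A=0;b=0
    for c,rc in obs:
        o,d=ray(c,rc); d=d/np.linalg.norm(d); M=np.eye(3)-np.outer(d,d); A=A+M; b=b+M@o
    return np.linalg.solve(A,b)
def save(c,n): cv2.imwrite('pics/'+n,c['img'][:,:,::-1])
E
python3 - <<'E'
from h import *
np.set_printoptions(precision=4,suppress=True)
s=env.state();print(s['time'],s['position'],s['tcp_rot'],s['contact_force'])
C={n:env.capture(n) for n in('scene','side')}
cv2.imwrite('pics/a.png',np.hstack([cv2.resize(C[n]['img'],(400,300)) if 0 else C[n]['img'] for n in C])[:,:,::-1])
for n in C: save(C[n],n+'1.png')
for t in['edge','board','bar','bar_mid','hanger_mid','ring','bowl','soy','cup']:
    o=[]
    for n in C:
        r=env.place_of(t,C[n])
        if r: o.append((C[n],r[0]['pixel'])); print(t,n,np.array(r[0]['pixel']),round(r[0]['confidence'],2))
    if len(o)==2: print('   ',tri(o), [np.round(proj(c,tri(o))[0]-p,1) for c,p in o])
for n in C: print(n,C[n]['xyz'],C[n]['rotation'])
E
```

```text
0.0 [ 0.1465 -0.6067  0.238 ] [ 0.993   0.1181 -0.0001 -0.0012] [-0.0778  0.7313  0.2334]
edge scene [170.2 291.1] 0.63
edge side [236.6 214.6] 0.88
    [0.4905 0.0621 0.0299] [array([-0. ,  0.6]), array([0.1, 0.6])]
board scene [130.5 238.8] 0.92
board side [303.6 274.6] 0.91
    [ 0.5075 -0.143   0.0106] [array([0. , 0.1]), array([-0. ,  0.1])]
bar scene [142.6 269.5] 0.71
bar side [271.1 236.7] 0.57
    [ 0.4797 -0.0476  0.0267] [array([ 0. , -0.7]), array([-0. , -0.8])]
bar_mid scene [134.8 267. ] 0.56
bar_mid side [268.4 233.2] 0.78
    [ 0.475  -0.0555  0.0431] [array([-0.,  2.]), array([0.1, 2.5])]
hanger_mid scene [111.1 239.8] 0.73
hanger_mid side [315.1 275.4] 0.56
    [ 0.4817 -0.1817  0.0374] [array([0. , 0.3]), array([-0. ,  0.5])]
ring scene [136.3 270.4] 0.72
ring side [299.9 279.1] 0.66
    [ 0.4841 -0.1137  0.0087] [array([ -1.8, -17.6]), array([ -1.1, -23.6])]
bowl scene [215.  192.6] 0.58
bowl side [218.8 301.3] 0.96
    [ 0.722   0.0464 -0.0028] [array([0.2, 1. ]), array([-0.1,  0.9])]
soy scene [306.3 271.2] 0.63
soy side [174.1 244.1] 0.84
    [0.7009 0.3004 0.0017] [array([-0. , -2.4]), array([-0.1, -1.4])]
cup side [186.9 260.5] 0.66
scene [0.9091 0.5732 0.6233] [ 0.2435  0.8901 -0.3686 -0.1117]
side [ 0.2324 -0.4959  0.5555] [ 0.8497 -0.2389  0.133  -0.4509]
```

View pics/scene1.png

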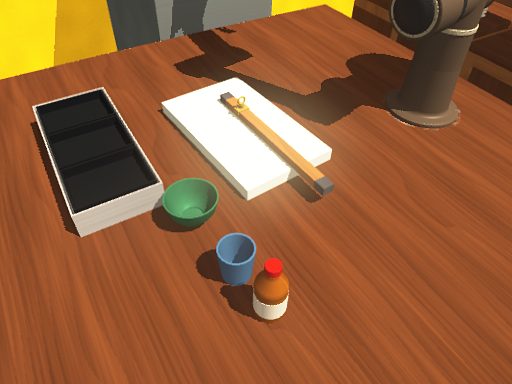

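View pics/side1.png

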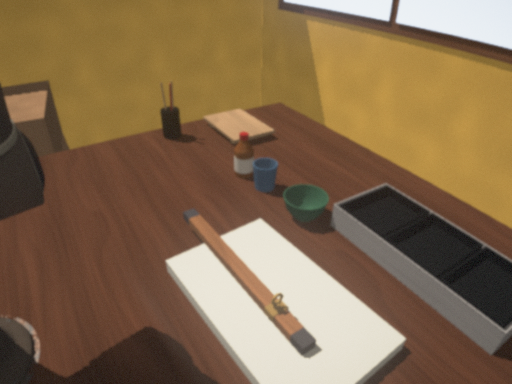

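The scene view shows the bar lying on the board, with its +y steel cap at about (187,323) out over the left edge and the hanger ring at about (101,240). The bowl, cup and soy bottle are well clear. In the side view the ring is at about (299,279). Next I move above the middle of the bar.

```bash
cat >> h.py <<'E'
np.set_printoptions(precision=4,suppress=True)
def down(yaw):  # tool y along (cos yaw, sin yaw), z down
    y=np.array([np.cos(yaw),np.sin(yaw),0]); z=np.array([0,0,-1.]); return np.column_stack([np.cross(y,z),y,z])
def inc(P,yaw):
    s=env.state(); T=rot(s['tcp_rot']); print('inc mm',np.round(T.T@(np.array(P)-s['position'])*1000,1),'turn',np.round(R.from_matrix(T.T@down(yaw)).as_rotvec(),3),'pos',np.array(s['position']),'t',s['time'])
E
python3 -c "
from h import *
inc([.478,-.09,.26],.055)"
```

```text
inc mm [ 443.6 -425.4  -20.7] turn [ 0.     0.    -1.389] pos [ 0.1466 -0.6076  0.2393] t 1.0
```

>>> drive_tool(increments=[[[444,-425,-21],[0,0,-1.389]],[[444,-425,-21],[0,0,-1.389]],[[444,-425,-21],[0,0,-1.389]],[[444,-425,-21],[0,0,-1.389]],[[444,-425,-21],[0,0,-1.389]],[[444,-425,-21],[0,0,-1.389]],[[444,-425,-21],[0,0,-1.389]],[[444,-425,-21],[0,0,-1.389]]])

```text
time: 1.67
position: [0.3272, -0.3255, 0.251]
tcp_rot: [0.813, 0.582, 0.0, 0.0]
contact_force: [1.1, 0.1, -0.7]
opening: 0.0854
```

```bash
python3 -c "
from h import *
inc([.478,-.09,.26],.055)"
```

```text
inc mm [271.5  66.8  -9. ] turn [ 0.001  0.001 -0.383] pos [ 0.3272 -0.3255  0.251 ] t 1.6667
```

>>> drive_tool(increments=[[[271,67,-9],[0,0,-0.383]],[[271,67,-9],[0,0,-0.383]],[[271,67,-9],[0,0,-0.383]],[[271,67,-9],[0,0,-0.383]],[[271,67,-9],[0,0,-0.383]],[[271,67,-9],[0,0,-0.383]],[[271,67,-9],[0,0,-0.383]],[[271,67,-9],[0,0,-0.383]]])

```text
time: 2.33
position: [0.4814, -0.0888, 0.2604]
tcp_rot: [0.688, 0.726, 0.002, 0.0]
contact_force: [-0.8, 1.5, 0.2]
opening: 0.0855
```

```bash
python3 -c "
from h import *
c=env.capture('wrist');save(c,'w1.png');print(c['xyz'],c['rotation'])
for t,z in(('edge',.03),('bar_mid',.04),('hanger_mid',.04),('ring',.074),('board',0)):
    for r in env.place_of(t,c)[:2]: print(t,r['pixel'],r['confidence'],onz(c,r['pixel'],z))
s=env.state();print(s['position'],s['contact_force'],s['wrist_torque'],s['q'])"
```

```text
[ 0.4775 -0.0181  0.3942] [0.99   0.0265 0.0048 0.1386]
edge [24.2, 281.0] 0.86 [0.4946 0.0611 0.03  ]
bar_mid [129.1, 254.9] 0.96 [ 0.4728 -0.0489  0.04  ]
hanger_mid [235.5, 259.1] 0.88 [ 0.4839 -0.1742  0.04  ]
ring [249.3, 257.0] 0.93 [ 0.4818 -0.1758  0.074 ]
board [200.7, 277.6] 0.67 [ 0.506  -0.1419  0.    ]
[ 0.478  -0.0942  0.2595] [-0.1142 -0.3035  0.4356] [-0.0468  0.0498  0.0191] [-0.2837  0.0188  1.928  -0.0004  1.1951 -0.3308]
```

View pics/w1.png

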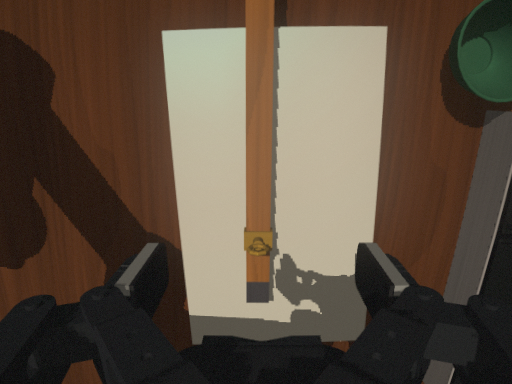

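The wrist view shows the board's left edge running from about (34,166) to (28,384). The bar's -y end is at about (301,258) and the hanger at (240,258). The fingers are clear on both sides.

```bash
python3 -c "
from h import *
c=env.capture('wrist')
a=onz(c,(33.5,166),.03);b=onz(c,(28,384),.03);print('edge',a,b,(a+b)/2,np.arctan2(b[1]-a[1],b[0]-a[0]),np.linalg.norm(b-a))
e=onz(c,(281,258),.05);e2=onz(c,(302,258),.05)
m=onz(c,(60,260),.05);print(e,e2,m,'baryaw',np.arctan2(-(m-e)[0],(m-e)[1]))
inc([.474,-.060,.0425],.055)
for _ in range(4):
  env.capture('side');s=env.state();print(s['contact_force'],s['wrist_torque'])
"
```

```text
edge [0.3705 0.0412 0.03  ] [0.6005 0.0582 0.03  ] [0.4855 0.0497 0.03  ] 0.0735630742379014 0.23065300769015223
[ 0.4803 -0.2356  0.05  ] [ 0.4816 -0.2657  0.05  ] [0.4713 0.0158 0.05  ] baryaw 0.03578253707948572
inc mm [ 34.4  -2.3 217.1] turn [-0.     0.    -0.008] pos [ 0.478  -0.0942  0.2596] t 2.6833
[ 0.1081 -0.8652 -0.7039] [-0.0374 -0.0127  0.0347]
[ 0.2231  0.9324 -0.7064] [-0.0209  0.0402 -0.0157]
[ 0.7091 -0.9887  0.5404] [-0.0014 -0.0315 -0.0051]
[-0.763  -0.4407 -0.0058] [-0.007   0.0073 -0.0208]
```

>>> drive_tool(increments=[[[37,-2,100],[0,0,0]],[[37,-2,190],[0,0,0]],[[37,-2,190],[0,0,0]],[[37,-2,190],[0,0,0]],[[37,-2,190],[0,0,0]],[[37,-2,212],[0,0,0]],[[37,-2,218],[0,0,0]],[[37,-2,218],[0,0,0]]], claw=55)

```text
time: 3.55
position: [0.4731, -0.0561, 0.0399]
tcp_rot: [0.69, 0.724, -0.001, -0.002]
contact_force: [-0.1, -0.1, 0.1]
opening: 0.0551
```

>>> drive_tool(increments=[[[0,0,0],[0,0,0]],[[0,0,0],[0,0,0]],[[0,0,0],[0,0,0]],[[0,0,0],[0,0,0]],[[0,0,0],[0,0,0]],[[0,0,0],[0,0,0]]], claw=20, newtons=60)

```text
time: 4.05
position: [0.4772, -0.0569, 0.0439]
tcp_rot: [0.69, 0.724, 0.001, 0.002]
contact_force: [0.5, -0.8, 6.0]
opening: 0.0263
```

>>> drive_tool(increments=[[[0,0,-4],[0,0,0]],[[0,0,-8],[0,0,0]],[[0,0,-12],[0,0,0]],[[0,0,-12],[0,0,0]],[[0,0,-12],[0,0,0]]])

```text
time: 4.47
position: [0.4744, -0.0562, 0.0535]
tcp_rot: [0.69, 0.724, -0.0, -0.0]
contact_force: [0.4, -0.1, -5.6]
opening: 0.0267
```

```bash
cat > m.py <<'E'
from h import *
import sys
F=[];M=[]
for i in range(int(sys.argv[1])):
    c=env.capture('side' if i else 'scene'); s=env.state();F.append(s['contact_force']);M.append(s['wrist_torque'])
    if i==0: s0=c
F=np.array(F);M=np.array(M);n=len(F)**.5
print('F',F.mean(0),F.std(0)/n,'M',M.mean(0),M.std(0)/n)
print(s['position'],R.from_quat(s['tcp_rot']).as_matrix()[:,1:].T,s['opening'],s['time'])
save(c,sys.argv[2]+'side.png');save(s0,sys.argv[2]+'scene.png')
E
python3 m.py 14 lift
```

```text
F [-0.034  -0.0439 -5.5821] [0.0928 0.1597 0.0863] M [-0.2007 -0.0055 -0.002 ] [0.0093 0.009  0.0071]
[ 0.4748 -0.0563  0.0537] [[ 0.9988  0.049   0.    ]
 [ 0.     -0.     -1.    ]] 0.026804848863044788 5.1667
```

View pics/liftside.png

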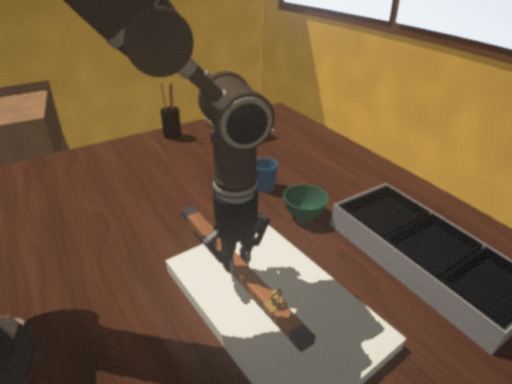

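Lifted off: weight is about 5.6 N, and the balance point is about 36 mm outward of the TCP. Now I measure the edge more precisely, using the saved pictures.

Run:
```python
from h import *
c=env.capture('wrist'); c=dict(c); c['xyz']=np.array([0.4775,-0.0181,0.3942]); c['rotation']=[0.99,0.0265,0.0048,0.1386]
g=cv2.GaussianBlur(cv2.imread('pics/w1.png',0),(3,3),0).astype(float)
pts=[]
for col in list(range(175,238,4))+list(range(284,380,4)):
    d=np.diff(g[15:60,col]); k=d.argmax(); pts.append(onz(c,(15+k+.5,col),.03))
pts=np.array(pts); p=np.polyfit(pts[:,0],pts[:,1],1); print('wrist edge slope',p[0],'y at x=.4755',np.polyval(p,.4755),'resid',np.std(pts[:,1]-np.polyval(p,pts[:,0])))
S=env.capture('scene'); i=cv2.imread('pics/scene1.png'); 
cv2.imwrite('pics/z.png',cv2.resize(np.vstack([i[120:200,150:340]]),None,fx=4,fy=4,interpolation=cv2.INTER_CUBIC))
for t in('edge','bar_mid','hanger_mid'):
    for r in env.place_of(t,S)[:1]: print(t,r['pixel'],r['confidence'],onz(S,r['pixel'],.03))
# predicted projection of edge candidates
y=np.array([-np.sin(.073),np.cos(.073),0]);x=np.array([y[1],-y[0],0])
for ey in(.05,.055,.06):
    E0=np.array([.4905,ey,.03]); print(ey,proj(S,[E0+x*.12,E0-x*.12,E0+x*.12-.4*y,E0-x*.12-.4*y]).round(1).tolist())
```

```text
wrist edge slope 0.07738179106186402 y at x=.4755 0.05773479536822436 resid 0.0002293272833969995
edge [168.6, 292.2] 0.82 [0.4866 0.0585 0.03  ]
bar_mid [133.4, 272.7] 0.91 [ 0.4545 -0.0698  0.03  ]
hanger_mid [109.2, 241.6] 0.63 [ 0.4685 -0.197   0.03  ]
0.05 [[188.4, 243.7], [147.8, 328.5], [100.8, 159.3], [75.6, 234.6]]
0.055 [[189.9, 244.9], [149.0, 329.8], [101.6, 160.0], [76.4, 235.4]]
0.06 [[191.4, 246.1], [150.2, 331.2], [102.5, 160.7], [77.2, 236.3]]
```

View pics/z.png

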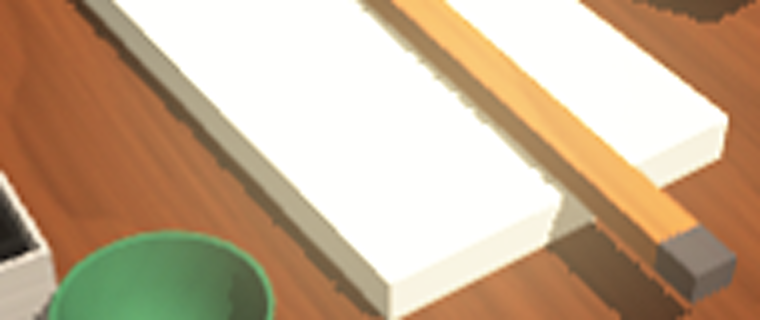

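The crop shows the board's front corner at about (191,247) and right corner at (150,332), which puts the edge at y≈0.058 on the bar's line. The balance point is about 78 mm inside it, so I carry the bar 71 mm outward and set it down.

>>> drive_tool(increments=[[[25,0,0],[0,0,0]],[[50,0,0],[0,0,0]],[[71,0,0],[0,0,0]],[[71,0,0],[0,0,0]],[[71,0,0],[0,0,0]],[[71,0,5],[0,0,0]],[[71,0,10],[0,0,0]],[[71,0,10],[0,0,0]]])

```text
time: 6.08
position: [0.4722, 0.014, 0.044]
tcp_rot: [0.69, 0.724, 0.0, 0.0]
contact_force: [-1.0, 0.4, -1.4]
opening: 0.0267
```

>>> drive_tool(increments=[[[0,0,0],[0,0,0]],[[0,0,0],[0,0,0]],[[0,0,0],[0,0,0]],[[0,0,0],[0,0,0]],[[0,0,-40],[0,0,0]],[[0,0,-80],[0,0,0]],[[0,0,-120],[0,0,0]],[[0,0,-120],[0,0,0]]], claw=50)

```text
time: 6.75
position: [0.4779, 0.0142, 0.1718]
tcp_rot: [0.69, 0.724, 0.005, 0.006]
contact_force: [2.9, 0.2, 0.5]
opening: 0.05
```

Run:
```python
from h import *
S=env.capture('scene');W=env.capture('wrist');D=env.capture('side')
cv2.imwrite('pics/c2.png',np.hstack([cv2.resize(S['img'][60:260,150:400],(400,320)),cv2.resize(W['img'],(400,320))])[:,:,::-1])
for c in(S,W,D):
  for t,z in(('edge',.03),('bar_mid',.04),('hanger_mid',.04),('ring',.074)):
    for r in env.place_of(t,c)[:1]: print(t,np.array(r['pixel']),round(r['confidence'],2),onz(c,r['pixel'],z))
print(env.state()['position'],env.state()['time'])
```

```text
edge [171.1 291.1] 0.72 [0.4934 0.0641 0.03  ]
bar_mid [153.2 290. ] 0.77 [0.4682 0.0221 0.04  ]
hanger_mid [124.3 256. ] 0.47 [ 0.4778 -0.1099  0.04  ]
ring [114.3 258.3] 0.6 [ 0.4773 -0.1018  0.074 ]
edge [132.3 275.9] 0.95 [0.4877 0.0592 0.03  ]
bar_mid [178.4 257.2] 0.98 [0.4737 0.021  0.04  ]
hanger_mid [304.3 253.5] 0.59 [ 0.4757 -0.103   0.04  ]
ring [329.5 254.3] 0.58 [ 0.4768 -0.1043  0.074 ]
edge [239.9 215.7] 0.81 [0.4865 0.0519 0.03  ]
bar_mid [247.6 214.1] 0.61 [0.4679 0.0218 0.04  ]
hanger_mid [288.5 249.3] 0.58 [ 0.4727 -0.1094  0.04  ]
ring [275.3 249.8] 0.81 [ 0.4735 -0.1094  0.074 ]
[0.4713 0.0147 0.1634] 7.5
```

View pics/c2.png

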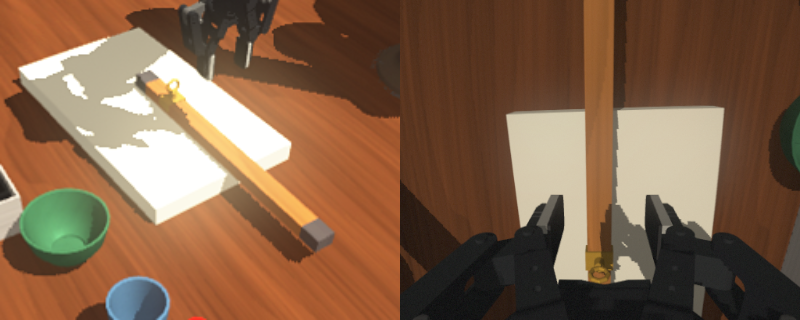

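The bar lies flat and untipped, with its middle at y≈0.021 and the hanger at y≈-0.105; both fingers are clear of it. Next I go behind the -y end with closed fingers.

```bash
python3 -c "
from h import *
inc([.4785,-.212,.045],.045)"
```

```text
inc mm [-226.7   -3.8  118.4] turn [-0.    -0.     0.004] pos [0.4713 0.0147 0.1634] t 7.5
```

>>> drive_tool(increments=[[[-42,-4,0],[0,0,0]],[[-84,-4,0],[0,0,0]],[[-126,-4,0],[0,0,0]],[[-168,-4,0],[0,0,0]],[[-210,-4,10],[0,0,0]],[[-227,-4,30],[0,0,0]],[[-227,-4,60],[0,0,0]],[[-227,-4,60],[0,0,0]]], claw=0)

```text
time: 8.17
position: [0.4745, -0.2119, 0.0989]
tcp_rot: [0.691, 0.723, -0.001, -0.005]
contact_force: [-1.1, 1.1, -0.6]
opening: 0.0003
```

```bash
python3 -c "
from h import *
inc([.4785,-.212,.045],.045)
W=env.capture('wrist');save(W,'w3.png')
for t,z in(('edge',.03),('bar_mid',.04),('hanger_mid',.04),('ring',.074)):
    for r in env.place_of(t,W)[:1]: print(t,np.array(r['pixel']),round(r['confidence'],2),onz(W,r['pixel'],z))
"
```

```text
inc mm [-0.6  4.5 53.8] turn [-0.009 -0.005  0.001] pos [ 0.4745 -0.2119  0.0989] t 8.1667
hanger_mid [ 33.8 275.1] 0.71 [ 0.4769 -0.1042  0.04  ]
ring [ 19.  282.4] 0.69 [ 0.4792 -0.1042  0.074 ]
```

View pics/w3.png

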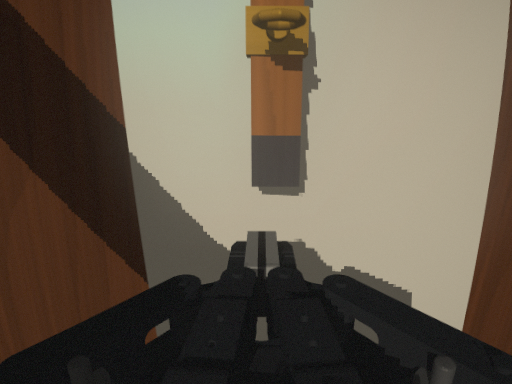

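The wrist view shows the bar's end face at about (187,276), ahead of the closed fingertips at about (235,262).

```bash
python3 -c "
from h import *
W=env.capture('wrist')
e=onz(W,(187,276),.05);print(e)
inc([e[0],e[1]-.016,.045],.045)"
```

```text
[ 0.4879 -0.1922  0.05  ]
inc mm [ 3.6  8.1 60.5] turn [0.003 0.002 0.005] pos [ 0.4798 -0.2121  0.1055] t 8.4667
```

>>> drive_tool(increments=[[[0,4,30],[0,0,0]],[[0,4,55],[0,0,0]],[[0,4,60],[0,0,0]],[[0,4,60],[0,0,0]],[[3,4,60],[0,0,0]],[[6,4,60],[0,0,0]],[[9,4,60],[0,0,0]],[[9,4,60],[0,0,0]]])

```text
time: 9.13
position: [0.4828, -0.2029, 0.045]
tcp_rot: [0.689, 0.724, 0.0, 0.001]
contact_force: [0.1, 0.4, 0.0]
opening: -0.0003
```

```bash
cat > t.py <<'E'
from h import *
import sys
s=env.state();print(s['time'],s['position'],s['contact_force'])
S=env.capture('scene');D=env.capture('side')
for n,c in(('scene',S),('side',D)):
    i=c['img']; save(c,sys.argv[1]+n+'.png')
    for t in('bar_mid','hanger_mid','ring'):
        r=env.place_of(t,c)
        if r: print(n,t,np.array(r[0]['pixel']),round(r[0]['confidence'],2),end=' ')
    print()
    try:
        p=cv2.imread('pics/prev_%s.png'%n); d=np.abs(p.astype(int)-i[:,:,::-1]).max(2)
        y0,y1,x0,x1=(175,240,300,380) if n=='scene' else (165,215,120,205)
        print(n,'changed px in +y-end window',(d[y0:y1,x0:x1]>40).sum())
    except Exception as e: print(e)
    cv2.imwrite('pics/prev_%s.png'%n,i[:,:,::-1])
E
python3 t.py p0
```

```text
9.1333 [ 0.4828 -0.2029  0.045 ] [0.068  0.4028 0.0368]
scene bar_mid [150.3 290. ] 0.58 scene hanger_mid [126.1 256.5] 0.46 scene ring [168.9 289.3] 0.5 
'NoneType' object has no attribute 'astype'
side bar_mid [248.5 216.6] 0.6 side hanger_mid [286.9 249.1] 0.55 side ring [272.9 251.8] 0.61 
'NoneType' object has no attribute 'astype'[ WARN:0@3.245] global loadsave.cpp:275 findDecoder imread_('pics/prev_scene.png'): can't open/read file: check file path/integrity
[ WARN:0@4.819] global loadsave.cpp:275 findDecoder imread_('pics/prev_side.png'): can't open/read file: check file path/integrity
```

>>> drive_tool(increments=[[[2,0,0],[0,0,0]],[[4,0,0],[0,0,0]],[[4,0,0],[0,0,0]]])

```text
time: 9.78
position: [0.4824, -0.1997, 0.044]
tcp_rot: [0.689, 0.724, -0.0, 0.001]
contact_force: [-0.0, -2.3, -0.3]
opening: 0.0002
```

>>> drive_tool(increments=[[[-5,0,0],[0,0,0]],[[-5,0,0],[0,0,0]],[[-5,0,0],[0,0,0]],[[-5,0,0],[0,0,0]]])

```text
time: 10.12
position: [0.4817, -0.2038, 0.0434]
tcp_rot: [0.69, 0.724, 0.0, -0.001]
contact_force: [-0.3, -0.2, 0.3]
opening: 0.0002
```

```bash
python3 t.py p1
```

```text
10.1167 [ 0.4817 -0.2038  0.0434] [-0.3496 -0.1837  0.2657]
scene bar_mid [150.4 291.9] 0.83 scene hanger_mid [126.1 253.6] 0.6 scene ring [110.8 257.1] 0.57 
scene changed px in +y-end window 98
side bar_mid [247.8 218.1] 0.87 side hanger_mid [285.8 245.9] 0.77 side ring [272.9 252.6] 0.77 
side changed px in +y-end window 0
```

>>> drive_tool(increments=[[[5,0,0],[0,0,0]],[[7.5,0,0],[0,0,0]],[[7.5,0,0],[0,0,0]]])

```text
time: 10.77
position: [0.4821, -0.1967, 0.0439]
tcp_rot: [0.689, 0.724, -0.0, 0.001]
contact_force: [0.4, -0.7, -0.3]
opening: -0.0001
```

>>> drive_tool(increments=[[[-5,0,0],[0,0,0]],[[-5,0,0],[0,0,0]],[[-5,0,0],[0,0,0]],[[-5,0,0],[0,0,0]]])

```text
time: 11.1
position: [0.4817, -0.2014, 0.0435]
tcp_rot: [0.69, 0.724, 0.0, -0.0]
contact_force: [-0.7, 0.2, -0.3]
opening: 0.0002
```

```bash
python3 t.py p2
```

```text
11.1 [ 0.4817 -0.2014  0.0435] [-0.7239  0.1756 -0.3119]
scene bar_mid [154.3 290.7] 0.83 scene hanger_mid [121.3 257.7] 0.45 scene ring [112.3 260.9] 0.65 
scene changed px in +y-end window 437
side bar_mid [244.1 218.5] 0.71 side hanger_mid [278.3 250.4] 0.5 side ring [267.2 249.3] 0.69 
side changed px in +y-end window 27
```

```bash
python3 -c "
import cv2,numpy as np
a=[cv2.resize(cv2.imread(f'pics/p{k}{n}.png')[y:y+150,x:x+200],(400,300)) for n,y,x in(('scene',90,190),('side',180,150)) for k in(1,2)]
cv2.imwrite('pics/cmp.png',np.vstack([np.hstack(a[:2]),np.hstack(a[2:])]))"
```

```text
(no output)
```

View pics/cmp.png

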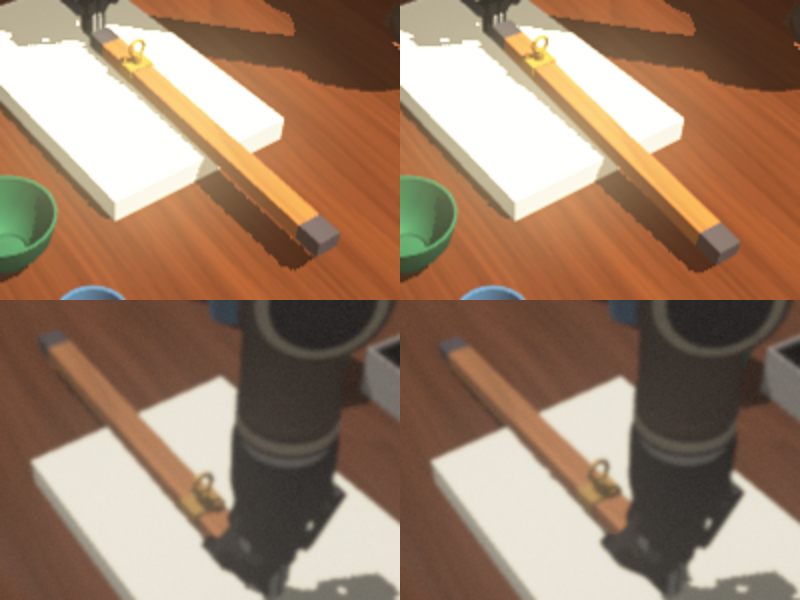

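The left pictures show the bar still flat. In the right ones its +y end is dropping and its -y end is rising, so it is tipping. I check that it settles, and back away meanwhile.

>>> drive_tool(increments=[[[-10,0,0],[0,0,0]],[[-20,0,0],[0,0,0]],[[-20,0,0],[0,0,0]],[[-20,0,-40],[0,0,0]],[[-20,0,-80],[0,0,0]],[[-20,0,-90],[0,0,0]],[[-20,0,-90],[0,0,0]],[[-20,0,-90],[0,0,0]]])

```text
time: 12.17
position: [0.4833, -0.2221, 0.1343]
tcp_rot: [0.69, 0.724, 0.0, 0.001]
contact_force: [-0.4, 0.6, -0.0]
opening: -0.0
```

```bash
python3 t.py p3; python3 t.py p4; python3 -c "
from h import *
S=env.capture('scene');D=env.capture('side');W=env.capture('wrist');save(W,'w5.png')
for t in('ring','hanger_mid','bar_mid','edge'):
    o=[]
    for c in(S,D,W):
        r=env.place_of(t,c)
        if r and r[0]['confidence']>.4: o.append((c,r[0]['pixel'])); print(np.array(r[0]['pixel']),round(r[0]['confidence'],2),end=' ')
    if len(o)>1: print(t,tri(o))
s=env.state();print(s['position'],s['time'],W['xyz'],W['rotation'])
a=[cv2.resize(S['img'][90:240,190:390],(400,300)),cv2.resize(W['img'],(400,300))]
cv2.imwrite('pics/tip.png',np.hstack(a)[:,:,::-1])"
```

```text
12.1667 [ 0.4833 -0.2221  0.1343] [-0.4019  0.583  -0.0345]
scene bar_mid [150.8 290.8] 0.98 scene hanger_mid [119.8 259.5] 0.54 scene ring [105.9 263.3] 0.59 
scene changed px in +y-end window 615
side bar_mid [243.4 214.3] 0.85 side hanger_mid [276.  246.2] 0.59 side ring [259.4 246.5] 0.87 
side changed px in +y-end window 64
12.5667 [ 0.4823 -0.2212  0.1325] [-0.633   0.0871 -0.7855]
scene bar_mid [151.6 293.2] 0.63 scene hanger_mid [116.3 261. ] 0.64 scene ring [104.4 260.8] 0.55 
scene changed px in +y-end window 0
side bar_mid [243.6 211.3] 0.83 side hanger_mid [273.5 248.4] 0.84 side ring [259.8 246.6] 0.68 
side changed px in +y-end window 0
[104.5 264.3] 0.69 [247.  212.3] 0.66 ring [ 0.4528 -0.0672  0.1159]
[118.9 257.2] 0.45 [277.7 248.4] 0.73 [  2.6 261.1] 0.72 hanger_mid [ 0.4776 -0.0991  0.0608]
[153.7 293. ] 0.55 [245.2 216.8] 0.69 bar_mid [0.4705 0.0269 0.0424]
[169.1 289.5] 0.97 [238.5 212.2] 0.91 edge [0.4868 0.0578 0.0287]
[ 0.4829 -0.2216  0.1336] 13.7167 [ 0.4799 -0.1505  0.2674] [0.9899 0.024  0.0029 0.1396]
```

View pics/tip.png

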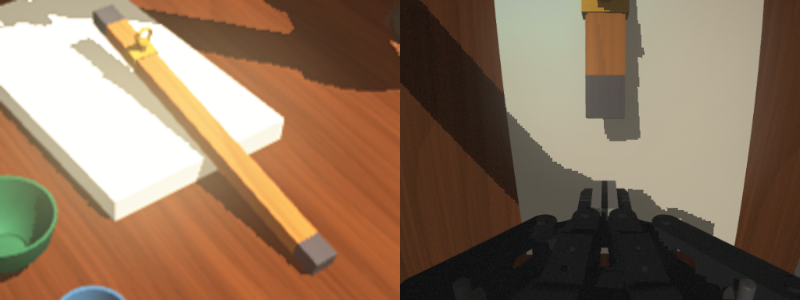

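It has tipped and settled, and the +y end now rests on the counter. The -y end in the wrist half is at about (151,262) in full-image pixels. I compute the approach pose behind the hanger neck, with the tool tilted to match the bar.

```bash
cat >> h.py <<'E'
def barpose(s,x,th=.17,off=.035,yaw=.045,e=(.472,.0577,.03)):
    h=np.array([-np.sin(yaw),np.cos(yaw),0]); b=h*np.cos(th)-np.array([0,0,np.sin(th)]); n=h*np.sin(th)+np.array([0,0,np.cos(th)])
    P=np.array(e)+s*b+off*n; P[0]=x; T=np.column_stack([b,np.cross(-n,b),-n])
    st=env.state(); C=rot(st['tcp_rot'])
    print('inc',np.round(C.T@(P-st['position'])*1000,1),'turn',np.round(R.from_matrix(C.T@T).as_rotvec(),3),'target',P)
E
python3 - <<'E'
from h import *
W=env.capture('wrist');S=env.capture('scene');D=env.capture('side')
e=onz(W,(151,262),.092);print('end top',e)
print('ring tri',tri([(S,(109,263)),(D,(259.5,246.5))]))
barpose(-.184,.479)
E
```

```text
end top [ 0.4813 -0.1778  0.092 ]
ring tri [ 0.4755 -0.0897  0.0954]
inc [104.1   1.2  38. ] turn [ 0.    -0.17   0.004] target [ 0.479  -0.1175  0.0956]
```

>>> drive_tool(increments=[[[35,1,0],[0,-0.085,0]],[[70,1,0],[0,-0.17,0]],[[95,1,5],[0,-0.17,0]],[[103,1,20],[0,-0.17,0]],[[103,1,38],[0,-0.17,0]],[[103,1,38],[0,-0.17,0]],[[103,1,38],[0,-0.17,0]],[[103,1,38],[0,-0.17,0]]])

```text
time: 14.53
position: [0.4794, -0.1191, 0.0963]
tcp_rot: [0.687, 0.721, -0.058, 0.062]
contact_force: [0.6, -1.3, 0.2]
opening: -0.0002
```

Run:
```python
from h import *
s=env.state();print(s['position'],s['contact_force'],s['time'])
W=env.capture('wrist');S=env.capture('scene')
cv2.imwrite('pics/b.png',np.hstack([cv2.resize(S['img'][60:180,190:350],(400,300)),cv2.resize(W['img'],(400,300))])[:,:,::-1])
for t in('ring','hanger_mid'): print(t,[(r['pixel'],round(r['confidence'],2)) for r in env.place_of(t,W)[:1]])
```

```text
[ 0.4794 -0.1191  0.0963] [ 0.5988 -1.3242  0.2157] 14.5333
ring [([206.7, 260.9], 0.79)]
hanger_mid [([182.1, 258.5], 0.74)]
```

View pics/b.png

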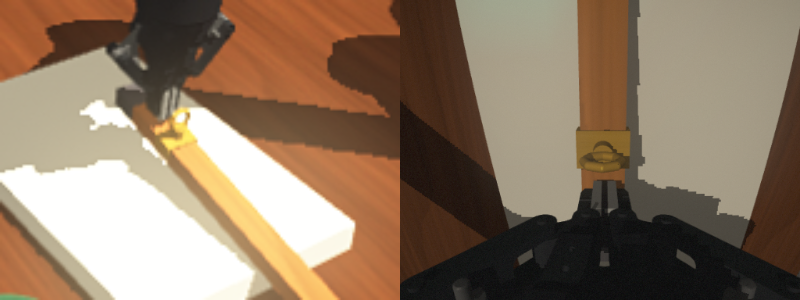

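The closed fingertips stand centred just behind the ring, which is at about (207,261) in the wrist picture. Now I push along the bar.

>>> drive_tool(increments=[[[8,0,0],[0,0,0]],[[16,0,0],[0,0,0]],[[25,0,0],[0,0,0]],[[34,0,0],[0,0,0]],[[43,0,0],[0,0,0]],[[52,0,0],[0,0,0]],[[61,0,0],[0,0,0]],[[70,0,0],[0,0,0]]])

```text
time: 15.4
position: [0.4755, -0.0486, 0.0836]
tcp_rot: [0.687, 0.722, -0.059, 0.062]
contact_force: [0.4, -0.1, 0.4]
opening: -0.0001
```

```bash
cat > k.py <<'E'
from h import *
import sys
s=env.state();print(s['time'],s['position'],s['contact_force'])
S=env.capture('scene');D=env.capture('side');W=env.capture('wrist')
for t in('ring','hanger_mid','bar_mid','edge'):
    o=[]
    for c in(S,D,W):
        r=env.place_of(t,c)
        if r and r[0]['confidence']>.5: o.append((c,r[0]['pixel'])); print(np.round(r[0]['pixel'],0),round(r[0]['confidence'],2),end=' ')
    print(t,tri(o) if len(o)>1 else '', [onz(c,p,.04)[:2] for c,p in o] if t=='hanger_mid' else '')
cv2.imwrite('pics/%s.png'%sys.argv[1],np.hstack([cv2.resize(S['img'][90:240,190:390],(400,300)),cv2.resize(W['img'],(400,300))])[:,:,::-1])
save(W,sys.argv[1]+'W.png');save(S,sys.argv[1]+'S.png');save(D,sys.argv[1]+'D.png')
E
python3 k.py k1; python3 -c "
from h import *
barpose(-.024,.472)"
```

```text
15.4 [ 0.4755 -0.0486  0.0836] [ 0.4162 -0.0827  0.4342]
[246. 229.] 0.53 [226. 259.] 0.62 ring [ 0.4742 -0.0313  0.082 ] 
[134. 274.] 0.58 [258. 228.] 0.63 [206. 262.] 0.56 hanger_mid [ 0.4726 -0.0358  0.0558] [array([ 0.4604, -0.0552]), array([ 0.4772, -0.0211]), array([ 0.475 , -0.0434])]
[154. 292.] 0.56 [243. 212.] 0.67 [ 77. 258.] 0.94 bar_mid [0.4691 0.0295 0.0453] 
[170. 289.] 0.71 [236. 214.] 0.68 [  8. 301.] 0.81 edge [0.4904 0.0608 0.0303] 
inc [91.2  0.9 -0.2] turn [0.001 0.    0.004] target [0.472  0.04   0.0686]
```

>>> drive_tool(increments=[[[10,0,0],[0,0,0]],[[20,1,0],[0,0,0]],[[31,1,0],[0,0,0]],[[42,1,0],[0,0,0]],[[53,1,0],[0,0,0]],[[64,1,0],[0,0,0]],[[75,1,0],[0,0,0]],[[83,1,0],[0,0,0]]])

```text
time: 16.82
position: [0.4723, 0.0336, 0.0695]
tcp_rot: [0.687, 0.722, -0.059, 0.061]
contact_force: [0.6, -0.9, 0.9]
opening: -0.0002
```

```bash
python3 k.py k2; python3 -c "
from h import *
barpose(-.0187,.472)"
```

```text
16.8167 [0.4723 0.0336 0.0695] [ 0.6116 -0.8777  0.9299]
[148. 302.] 0.64 [231. 208.] 0.65 [227. 260.] 0.83 ring [0.4665 0.049  0.0698] 
[238. 210.] 0.67 [202. 259.] 0.8 hanger_mid [0.4715 0.0487 0.0426] [array([0.4741, 0.0513]), array([0.4702, 0.0478])]
[150. 292.] 0.88 [244. 214.] 0.93 [242. 258.] 0.62 bar_mid [0.4685 0.0261 0.048 ] 
[168. 293.] 0.83 [237. 213.] 0.72 edge [0.485  0.0605 0.0317] 
inc [13.5  0.1 -0.2] turn [ 0.001 -0.     0.004] target [0.472  0.0452 0.0677]
```

View pics/k2.png

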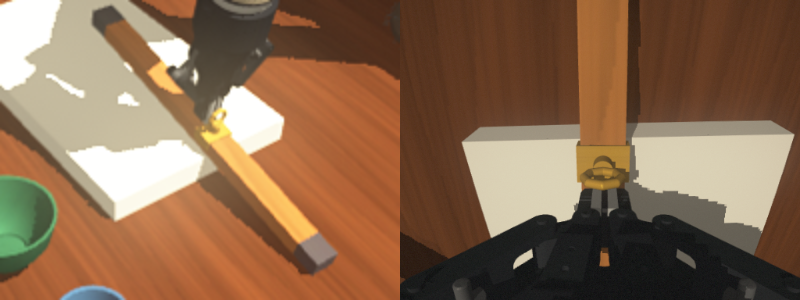

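The hanger is just short of the edge. In the wrist half the board's top edge runs at full-image row about 177, and the saddle's front edge at about 186. I measure both from the same image.

```bash
cat > e.py <<'E'
from h import *
import sys
W=env.capture('wrist'); g=cv2.GaussianBlur(W['img'].mean(2),(3,3),0)
s=env.state();print(s['time'],s['position'],s['contact_force'])
r0,r1=map(int,sys.argv[1:3]); P=[]
for col in list(range(110,215,5))+list(range(330,470,5)):
    d=np.diff(g[r0:r1,col]); P.append(onz(W,(r0+d.argmax()+.5,col),.03))
P=np.array(P); k=P[:,0]>0
for _ in range(4):
    p=np.polyfit(P[k,0],P[k,1],1); res=P[:,1]-np.polyval(p,P[:,0]); k=abs(res)<max(.0008,1.5*np.median(abs(res)))
print('edge slope',p[0],'y at .472',np.polyval(p,.472),'n',k.sum(),res[k].std())
i=W['img']; a=i[r0-20:r0+100,200:320]
cv2.imwrite('pics/%s.png'%sys.argv[3],cv2.resize(a,(600,600),interpolation=cv2.INTER_CUBIC)[:,:,::-1])
print('crop origin row',r0-20,'col 200 scale 5')
h=[r['pixel'] for r in env.place_of('hanger_mid',W)[:1]]; 
for q in h: print('hanger_mid',q,onz(W,q,.0415))
np.savez('cam.npz',**{k:np.array(W[k]) for k in('fx','fy','cx','cy','distortion','xyz','rotation')})
E
python3 e.py 160 195 e1
```

```text
17.6167 [0.4725 0.0319 0.0698] [ 1.0557 -0.8489  0.2712]
edge slope 0.0769666129915017 y at .472 0.058554454735571734 n 49 0.00017124240465006107
crop origin row 140 col 200 scale 5
hanger_mid [197.8, 258.2] [0.4702 0.0493 0.0415]
```

View pics/e1.png

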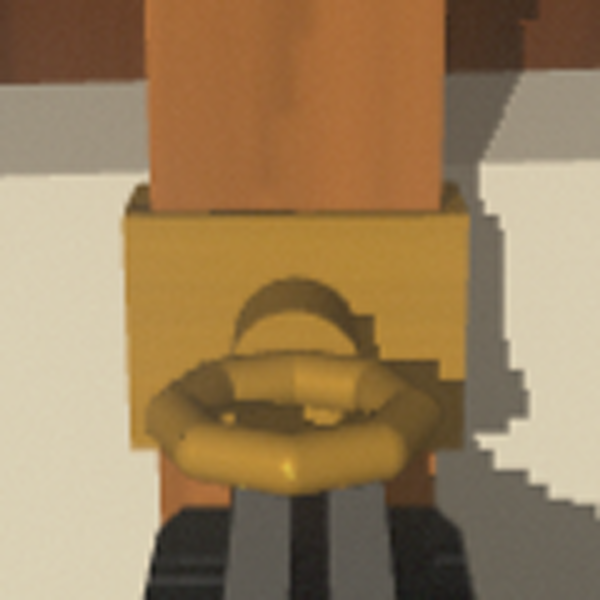

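```bash
cat > f.py <<'E'
from h import *
import sys
c=dict(np.load('cam.npz')); c={k:(v if v.ndim else float(v)) for k,v in c.items()}
rf,rr,s=map(float,sys.argv[1:4]); ye=float(sys.argv[4])
z=lambda s:.03-s*.169+.0225*.986
f=onz(c,(rf,259),z(s+.012));r=onz(c,(rr,259),z(s-.012));m=(f+r)/2
print(f,r,'len',np.linalg.norm(f-r),'hanger_mid y rel edge mm',1000*(m[1]-.0125*.169-ye)*np.cos(.077))
E
python3 f.py 182.4 229.6 -.011 .0586
```

```text
[0.4701 0.0628 0.052 ] [0.4712 0.0392 0.0561] len 0.023956243167913012 hanger_mid y rel edge mm -9.66870172982209
```

>>> drive_tool(increments=[[[3,0,0],[0,0,0]],[[6,0,0],[0,0,0]],[[9,0,0],[0,0,0]],[[10,0,0],[0,0,0]],[[10,0,0],[0,0,0]],[[10,0,0],[0,0,0]]])

```text
time: 18.17
position: [0.472, 0.0422, 0.068]
tcp_rot: [0.687, 0.722, -0.058, 0.061]
contact_force: [-0.1, 0.1, -0.3]
opening: -0.0
```

>>> drive_tool(increments=[[[-10,0,0],[0,0,0]],[[-20,0,0],[0,0,0]],[[-20,0,-20],[0,0,0]],[[-20,0,-20],[0,0,0]],[[-20,0,-20],[0,0,0]],[[-20,0,-20],[0,0,0]]])

```text
time: 18.67
position: [0.4728, 0.025, 0.0911]
tcp_rot: [0.687, 0.721, -0.058, 0.062]
contact_force: [-0.6, 0.5, -1.1]
opening: -0.0001
```

```bash
python3 e.py 140 210 e2; python3 k.py k3
```

```text
18.7167 [0.4724 0.0251 0.0908] [-0.3319 -0.4372  0.083 ]
edge slope 0.07724508230001803 y at .472 0.058439095002611144 n 47 0.0001799210474070526
crop origin row 120 col 200 scale 5
hanger_mid [157.8, 256.2] [0.4686 0.0567 0.0415]
18.7667 [0.4722 0.0252 0.0906] [ 0.6334 -0.1316  0.7363]
[149. 302.] 0.65 [228. 207.] 0.65 [172. 264.] 0.58 ring [0.4688 0.0576 0.071 ] 
[161. 299.] 0.55 [241. 208.] 0.57 [160. 257.] 0.72 hanger_mid [0.4668 0.0524 0.0368] [array([0.4656, 0.0537]), array([0.4655, 0.0463]), array([0.4683, 0.0551])]
[151. 292.] 0.56 [242. 212.] 0.91 [206. 262.] 0.7 bar_mid [0.4698 0.0295 0.0497] 
[168. 292.] 0.65 [239. 213.] 0.78 [149. 293.] 0.66 edge [0.4857 0.0586 0.0299]
```

The viewer has reached its limit, so I check the saddle's front edge numerically instead.

Run:
```python
from h import *
W=env.capture('wrist'); np.savez('cam.npz',**{k:np.array(W[k]) for k in('fx','fy','cx','cy','distortion','xyz','rotation')})
i=cv2.GaussianBlur(W['img'],(1,3),0).astype(float)
hsv=cv2.cvtColor(W['img'],cv2.COLOR_RGB2HSV)
for r in range(125,205,2): print(r,[tuple(int(v) for v in W['img'][r-1:r+2,c0:c0+5].mean((0,1)))+(int(hsv[r,c0+2,0]),) for c0 in(228,236,244,278)])
# same on e1 for reference, at known front row 182.4/rear 229.6 (crop only)
```

```text
125 [(107, 68, 42, 12), (157, 101, 54, 14), (155, 100, 54, 14), (163, 104, 55, 14)]
127 [(108, 69, 43, 12), (158, 101, 55, 14), (154, 99, 53, 14), (163, 104, 55, 14)]
129 [(108, 69, 44, 12), (158, 101, 55, 13), (154, 100, 54, 14), (163, 104, 55, 13)]
131 [(107, 69, 43, 12), (157, 100, 55, 13), (154, 99, 54, 14), (164, 105, 57, 13)]
133 [(105, 68, 44, 12), (157, 101, 55, 14), (154, 99, 54, 13), (163, 105, 56, 14)]
135 [(106, 70, 45, 12), (157, 101, 55, 13), (155, 100, 54, 14), (163, 105, 56, 13)]
137 [(127, 103, 77, 19), (157, 102, 56, 14), (155, 100, 54, 14), (164, 106, 56, 14)]
139 [(117, 94, 60, 18), (149, 99, 54, 13), (147, 98, 52, 14), (154, 102, 53, 14)]
141 [(152, 115, 54, 19), (160, 118, 54, 19), (159, 117, 52, 19), (158, 117, 52, 19)]
143 [(174, 131, 58, 18), (173, 130, 56, 19), (172, 130, 54, 19), (170, 128, 54, 19)]
145 [(176, 133, 58, 19), (175, 132, 56, 19), (175, 131, 56, 19), (172, 129, 54, 19)]
147 [(176, 133, 58, 19), (176, 132, 57, 19), (176, 132, 56, 20), (174, 130, 54, 19)]
149 [(174, 132, 58, 19), (174, 132, 58, 19), (174, 131, 56, 20), (174, 130, 54, 19)]
151 [(1
[... 1578 characters left out ...]
07, 61, 14)]
189 [(211, 198, 171, 19), (156, 104, 63, 14), (165, 109, 64, 13), (163, 107, 62, 13)]
191 [(211, 198, 171, 20), (155, 104, 63, 13), (166, 109, 64, 13), (163, 107, 61, 13)]
193 [(211, 198, 171, 20), (156, 104, 63, 14), (166, 110, 63, 14), (163, 106, 60, 14)]
195 [(211, 198, 171, 20), (155, 104, 63, 14), (166, 110, 63, 14), (163, 107, 61, 14)]
197 [(211, 198, 171, 20), (155, 104, 63, 13), (166, 110, 63, 13), (162, 106, 61, 14)]
199 [(211, 198, 171, 20), (154, 103, 63, 13), (166, 109, 63, 13), (162, 106, 60, 14)]
201 [(211, 198, 171, 21), (156, 104, 63, 13), (166, 109, 63, 13), (162, 105, 60, 13)]
203 [(212, 198, 171, 20), (157, 105, 64, 13), (166, 109, 63, 13), (162, 105, 60, 14)]
```

```bash
python3 f.py 140.3 185.3 -.001 .0585; python3 -c "
from h import *
import cv2
a=cv2.imread('pics/k2S.png').astype(int);b=cv2.imread('pics/k3S.png').astype(int)
d=abs(a-b).max(2)>40
print('low end changed',d[195:240,310:370].sum(),'high end',d[90:105,235:250].sum())
print(env.state()['position'])"
```

```text
[0.4696 0.07   0.0503] [0.4707 0.0463 0.0544] len 0.024142688763096914 hanger_mid y rel edge mm -2.4516249107547763
low end changed 0 high end 0
[0.4729 0.0256 0.0912]
```

The hanger sits about -2.5 mm from the edge, which is acceptable. The low-end load is the tighter margin, so I use the tipping speed in the saved pictures to estimate how far the bar overshot the balance point.

Run:
```python
from h import *
S=env.capture('scene');D=env.capture('side')
def pt(th,dm,ye=.0585):  # centre of +y cap top; mid inside edge by dm (mm)
    y=np.array([-np.sin(.045),np.cos(.045),0]);b=y*np.cos(th)-[0,0,np.sin(th)];n=y*np.sin(th)+np.array([0,0,np.cos(th)])
    return np.array([.472,ye,.03])+b*(.195-dm)+n*.02
for c,n in((S,'scene'),(D,'side')):
    I=[cv2.imread(f'pics/p{k}{n}.png') for k in range(5)]
    r0,c0=proj(c,pt(.17,.034))[0].round().astype(int); h=9
    T=I[4][r0-h:r0+h,c0-h:c0+h]
    out=[]
    for im in I:
        m=cv2.matchTemplate(im[r0-35:r0+25,c0-25:c0+30],T,cv2.TM_CCOEFF_NORMED); _,v,_,(x,y)=cv2.minMaxLoc(m)
        q=lambda a,b,d:(a-d)/(2*(a-2*b+d)) if a-2*b+d else 0
        dy=q(m[y-1,x],m[y,x],m[y+1,x]) if 0<y<m.shape[0]-1 else 0; dx=q(m[y,x-1],m[y,x],m[y,x+1]) if 0<x<m.shape[1]-1 else 0
        out.append((round(y+dy+h-35,2),round(x+dx+h-25,2),round(v,2)))
    print(n,'measured shift rel. tipped, p0..p4',out)
    base=proj(c,pt(.17,.034))[0]
    for th,dm in((0,.0405),(0,.037),(0,.034),(.02,.034),(.04,.034),(.06,.034),(.08,.034)): print('   th',th,dm,(proj(c,pt(th,dm))[0]-base).round(2))
```

```text
scene measured shift rel. tipped, p0..p4 [(np.float32(-10.82), np.float32(0.35), 0.94), (np.float32(-9.56), np.float32(1.1), 0.95), (np.float32(-5.32), np.float32(1.59), 0.97), (np.float32(-0.02), np.float32(0.01), 1.0), (np.float32(-0.01), np.float32(0.01), 1.0)]
   th 0 0.0405 [-11.72  -0.08]
   th 0 0.037 [-10.62   1.15]
   th 0 0.034 [-9.67  2.21]
   th 0.02 0.034 [-8.44  2.03]
   th 0.04 0.034 [-7.23  1.83]
   th 0.06 0.034 [-6.05  1.61]
   th 0.08 0.034 [-4.89  1.36]
side measured shift rel. tipped, p0..p4 [(np.float32(-7.22), np.float32(0.04), 0.97), (np.float32(-7.04), np.float32(-0.44), 0.97), (np.float32(-4.36), np.float32(-0.54), 0.98), (np.float32(0.0), np.float32(0.03), 0.99), (np.float32(0.01), np.float32(-0.0), 1.0)]
   th 0 0.0405 [-7.7   0.14]
   th 0 0.037 [-8.39 -0.47]
   th 0 0.034 [-8.98 -0.99]
   th 0.02 0.034 [-7.96 -0.92]
   th 0.04 0.034 [-6.92 -0.83]
   th 0.06 0.034 [-5.88 -0.73]
   th 0.08 0.034 [-4.83 -0.62]
```

The tipping was fairly quick, which could mean about 2–3 mm of overshoot. Moving the hanger adds roughly another 3 mm, so the 0.22 N limit is too close for comfort. I will nudge the bar about 2.5 mm back along its axis from its low end, then re-set the hanger.

```bash
python3 -c "
from h import *
S=env.capture('scene');save(S,'n0scene.png');save(env.capture('side'),'n0side.png')
print(env.state()['position'],env.state()['time'])
barpose(.200,.463,off=.018)"
```

```text
[0.4728 0.0256 0.0912] 19.7667
inc [242.    1.6  36.9] turn [0.001 0.    0.004] target [0.463  0.2577 0.0139]
```

>>> drive_tool(increments=[[[0,0,-25],[0,0,0]],[[20,1,-30],[0,0,0]],[[61,1,-30],[0,0,0]],[[102,1,-30],[0,0,0]],[[143,1,-30],[0,0,0]],[[184,1,-30],[0,0,0]],[[225,2,-30],[0,0,0]],[[242,2,-30],[0,0,0]]])

```text
time: 20.43
position: [0.4627, 0.2736, 0.0793]
tcp_rot: [0.686, 0.723, -0.057, 0.061]
contact_force: [0.6, -0.9, 1.0]
opening: -0.0001
```

>>> drive_tool(increments=[[[0,0,0],[0,0,0]],[[0,0,30],[0,0,0]],[[0,0,50],[0,0,0]],[[0,0,60],[0,0,0]],[[0,0,66],[0,0,0]],[[0,0,66],[0,0,0]],[[0,0,66],[0,0,0]]])

```text
time: 21.02
position: [0.464, 0.2575, 0.0152]
tcp_rot: [0.687, 0.721, -0.058, 0.062]
contact_force: [-0.3, -0.2, -0.0]
opening: -0.0001
```

```bash
cat > n.py <<'E'
from h import *
import sys
F=[]
for k in range(5): S=env.capture('scene');s=env.state();F.append(s['contact_force'])
print('F',np.mean(F,0),s['position'],s['time'])
A=cv2.imread('pics/n0scene.png');B=np.ascontiguousarray(S['img'][:,:,::-1]); save(S,sys.argv[1]+'.png')
for nm,(r0,r1,c0,c1) in dict(hi=(88,106,230,255),ring=(142,168,290,315)).items():
    T=A[r0:r1,c0:c1];m=cv2.matchTemplate(B[r0-6:r1+6,c0-6:c1+6],T,cv2.TM_CCOEFF_NORMED);_,v,_,(x,y)=cv2.minMaxLoc(m)
    q=lambda a,b,d:(a-d)/(2*(a-2*b+d))
    print(nm,'shift r,c',round(float(y-6+q(m[y-1,x],m[y,x],m[y+1,x])),2),round(float(x-6+q(m[y,x-1],m[y,x],m[y,x+1])),2),round(v,2))
barpose(.188,.463,off=.018)
E
python3 n.py n1; python3 -c "
from h import *
S=env.capture('scene')
for a,z in((-.175,.092),(.06,.05)): print('px for 2.5mm inward',(proj(S,[.475,a-.0025,z+.0004])-proj(S,[.475,a,z]))[0])"
```

```text
F [0.0735 0.3815 0.0569] [0.4643 0.2583 0.0158] 21.2667
hi shift r,c -0.43 0.08 0.66
ring shift r,c -0.18 0.13 0.84
inc [-12.2  -1.9   2. ] turn [ 0.003 -0.001  0.004] target [0.463  0.2458 0.0159]
px for 2.5mm inward [-0.6147 -0.5078]
px for 2.5mm inward [-0.7924 -0.6491]
```

>>> drive_tool(increments=[[[-4,0,0],[0,0,0]],[[-8,0,0],[0,0,0]],[[-10,0,0],[0,0,0]],[[-10,0,0],[0,0,0]],[[-10,0,0],[0,0,0]]])

```text
time: 21.73
position: [0.4639, 0.2477, 0.0165]
tcp_rot: [0.687, 0.721, -0.059, 0.061]
contact_force: [0.0, -0.6, -0.3]
opening: -0.0002
```

```bash
sed -i 's/n0scene/n1/' n.py; python3 n.py n2
```

```text
F [0.2033 0.0587 0.0455] [0.4639 0.248  0.0164] 21.9833
hi shift r,c -0.83 -0.74 0.91
ring shift r,c 0.04 -0.04 0.99
inc [-2.  -1.   0.8] turn [ 0.001 -0.     0.004] target [0.463  0.2458 0.0159]
```

>>> drive_tool(increments=[[[-1,0,0],[0,0,0]],[[-2,0,0],[0,0,0]],[[-2,0,0],[0,0,0]],[[-2,0,0],[0,0,0]]])

```text
time: 22.32
position: [0.464, 0.2459, 0.0167]
tcp_rot: [0.687, 0.722, -0.059, 0.061]
contact_force: [0.3, -0.2, -0.6]
opening: 0.0002
```

```bash
python3 n.py n3
```

```text
F [0.3482 0.113  0.3364] [0.464  0.246  0.0168] 22.5667
hi shift r,c -0.9 -0.84 0.91
ring shift r,c 0.03 -0.03 0.99
inc [ 0.  -1.   0.9] turn [ 0.001 -0.     0.004] target [0.463  0.2458 0.0159]
```

>>> drive_tool(increments=[[[-1,0,0],[0,0,0]],[[-2,0,0],[0,0,0]],[[-2,0,0],[0,0,0]],[[-2,0,0],[0,0,0]]])

```text
time: 22.9
position: [0.4647, 0.2451, 0.0174]
tcp_rot: [0.687, 0.722, -0.057, 0.061]
contact_force: [-0.6, 5.6, -0.4]
opening: 0.0001
```

```bash
python3 n.py n4
```

```text
F [-0.0184  4.4127 -0.5568] [0.4642 0.2444 0.0172] 23.15
hi shift r,c -1.0 -0.73 0.89
ring shift r,c -0.13 -0.16 0.97
inc [ 1.7 -1.2  1. ] turn [ 0.001 -0.001  0.004] target [0.463  0.2458 0.0159]
```

>>> drive_tool(increments=[[[-0.5,0,0],[0,0,0]],[[-1,0,0],[0,0,0]],[[-1,0,0],[0,0,0]],[[-1,0,0],[0,0,0]]])

```text
time: 23.48
position: [0.4641, 0.243, 0.0173]
tcp_rot: [0.687, 0.722, -0.059, 0.061]
contact_force: [-0.1, 4.0, -1.1]
opening: 0.0001
```

```bash
python3 n.py n5
```

```text
F [ 0.0101  4.1556 -0.5288] [0.4641 0.243  0.0173] 23.7333
hi shift r,c -1.04 -0.86 0.91
ring shift r,c -0.85 -0.74 0.97
inc [ 3.1 -1.   0.8] turn [0.001 0.    0.004] target [0.463  0.2458 0.0159]
```

The low end made contact at about 4 N and the bar slid inward by about 2–2.5 mm. I retract, return above the hanger's rear side and re-measure.

>>> drive_tool(increments=[[[6,0,0],[0,0,0]],[[15,0,0],[0,0,0]],[[15,0,-35],[0,0,0]],[[15,0,-70],[0,0,0]],[[-20,1,-70],[0,0,0]],[[-61,1,-70],[0,0,0]],[[-102,1,-70],[0,0,0]],[[-143,1,-70],[0,0,0]]])

```text
time: 24.4
position: [0.4708, 0.1127, 0.1107]
tcp_rot: [0.686, 0.722, -0.06, 0.062]
contact_force: [1.4, -0.5, 0.3]
opening: -0.0001
```

```bash
python3 n.py n6; python3 -c "
from h import *
barpose(-.037,.473,off=.058)"
```

```text
F [-0.1907 -0.5436  0.3647] [0.4713 0.1141 0.1103] 24.65
hi shift r,c 0.1 -0.31 0.65
ring shift r,c -0.21 -1.36 0.75
inc [146.1  -1.8  70.7] turn [-0.     0.     0.003] target [0.463  0.2458 0.0159]
inc [-78.9  -2.2  30.7] turn [-0.     0.     0.003] target [0.473  0.0311 0.0934]
```

>>> drive_tool(increments=[[[-40,-1,0],[0,0,0]],[[-80,-1,0],[0,0,0]],[[-83,-2,15],[0,0,0]],[[-83,-2,31],[0,0,0]],[[-83,-2,31],[0,0,0]],[[-83,-2,31],[0,0,0]],[[-83,-2,31],[0,0,0]]])

```text
time: 25.23
position: [0.4739, 0.0283, 0.094]
tcp_rot: [0.686, 0.722, -0.059, 0.061]
contact_force: [0.0, -0.4, -0.3]
opening: -0.0001
```

```bash
cat > g.py <<'E'
from h import *
# saddle front/rear rows + edge, from one wrist picture
W=env.capture('wrist'); s=env.state(); print(s['time'],s['position'],s['contact_force'])
np.savez('cam.npz',**{k:np.array(W[k]) for k in('fx','fy','cx','cy','distortion','xyz','rotation')})
g=cv2.GaussianBlur(W['img'].mean(2),(3,3),0); r0,r1=100,215; P=[]
for col in list(range(110,215,5))+list(range(330,470,5)):
    P.append(onz(W,(r0+np.diff(g[r0:r1,col]).argmax()+.5,col),.03))
P=np.array(P);k=P[:,0]>0
for _ in range(5):
    p=np.polyfit(P[k,0],P[k,1],1);res=P[:,1]-np.polyval(p,P[:,0]);k=abs(res)<max(.0008,1.5*np.median(abs(res)))
print('edge slope',p[0],'y',np.polyval(p,.471),k.sum())
hue=cv2.cvtColor(cv2.GaussianBlur(W['img'],(3,3),0),cv2.COLOR_RGB2HSV)[:,:,0]
for c in(238,246,276): 
    m=hue[90:240,c]>=17; rows=90+np.flatnonzero(m); print(c,'brass rows',rows.min(),rows.max(),len(rows))
save(W,'gW.png')
E
python3 g.py
```

```text
25.2833 [0.4743 0.0283 0.0943] [ 1.4103 -0.0276  0.6116]
edge slope 0.07692467884041249 y 0.06714316566503957 45
238 brass rows 148 191 44
246 brass rows 148 191 44
276 brass rows 148 190 43
```

```bash
python3 f.py 147.6 191.2 -.004 .0585
python3 - <<'E'
from h import *
c=dict(np.load('cam.npz')); c={k:(v if v.ndim else float(v)) for k,v in c.items()}
g=cv2.GaussianBlur(cv2.imread('pics/gW.png'),(3,3),0).mean(2)
P=[]
for x in list(np.arange(.39,.44,.004))+list(np.arange(.50,.56,.004)):
    r,cc=proj(c,[x,.0585+.077*(x-.471),.03])[0]; a=int(r)-5; d=np.diff(g[a:a+11,int(round(cc))]); P.append(onz(c,(a+d.argmax()+.5,round(cc)),.03)[:2])
P=np.array(P); print(P[:,1]-.077*(P[:,0]-.471))
E
```

```text
[0.4708 0.0681 0.0508] [0.4719 0.0444 0.0549] len 0.024072739991812885 hanger_mid y rel edge mm -4.354146415902268
[0.0587 0.0586 0.0585 0.0583 0.0582 0.0581 0.0586 0.0585 0.0584 0.0582
 0.0581 0.0586 0.0585 0.0582 0.0587 0.0586 0.0585 0.0584 0.0584 0.0583
 0.0582 0.0581 0.0587 0.0586 0.0585 0.0585 0.0584 0.0583 0.0582]
```

The bar moved 1.9 mm inward, and the edge fit repeats at y=0.0584. I push the hanger the remaining 4.3 mm or so and withdraw.

>>> drive_tool(increments=[[[0,-1,12],[0,0,0]],[[0,-1,23],[0,0,0]],[[0,-1,23],[0,0,0]],[[6,-1,23],[0,0,0]],[[12,-1,23],[0,0,0]],[[16,-1,23],[0,0,0]],[[19,-1,23],[0,0,0]],[[21,-1,23],[0,0,0]]])

```text
time: 25.95
position: [0.4723, 0.0444, 0.0681]
tcp_rot: [0.687, 0.722, -0.058, 0.062]
contact_force: [0.6, -0.3, 0.6]
opening: 0.0001
```

>>> drive_tool(increments=[[[0,0,0],[0,0,0]],[[0,0,0],[0,0,0]]])

```text
time: 26.12
position: [0.4721, 0.0441, 0.0679]
tcp_rot: [0.687, 0.722, -0.058, 0.062]
contact_force: [-0.8, -0.5, -0.4]
opening: 0.0
```

>>> drive_tool(increments=[[[-10,0,0],[0,0,0]],[[-20,0,0],[0,0,0]],[[-20,0,-12],[0,0,0]],[[-20,0,-23],[0,0,0]],[[-20,0,-23],[0,0,0]],[[-20,0,-23],[0,0,0]]])

```text
time: 26.62
position: [0.4738, 0.0277, 0.0948]
tcp_rot: [0.687, 0.721, -0.058, 0.062]
contact_force: [0.6, 0.4, -0.8]
opening: 0.0002
```

```bash
python3 g.py
```

```text
26.6667 [0.4731 0.0277 0.0942] [ 0.1356 -0.474   0.8711]
edge slope 0.0767144889946275 y 0.0670148459958937 40
238 brass rows 138 181 44
246 brass rows 138 181 44
276 brass rows 138 181 44
```

Now I withdraw, make a last check of the lean in the fixed cameras, and confirm the other objects have not moved.

>>> drive_tool(increments=[[[-10,0,-30],[0,0,0]],[[-20,0,-60],[0,0,0]],[[-30,0,-95],[0,0,0]],[[-30,0,-120],[0,0,0]],[[-30,0,-120],[0,0,0]],[[-30,0,-120],[0,0,0]]])

```text
time: 27.17
position: [0.4742, 0.0189, 0.2184]
tcp_rot: [0.687, 0.722, -0.057, 0.063]
contact_force: [-0.0, 0.3, -0.2]
opening: -0.0002
```

```bash
python3 f.py 137.6 181.5 -.001 .0584
python3 - <<'E'
from h import *
S=env.capture('scene');D=env.capture('side');s=env.state();print(s['time'],s['position'],s['contact_force'])
h=9
for c,n,(r0,c0) in((S,'scene',(219,348)),(D,'side',(186,142))):
    def pt(th,dm):
        y=np.array([-np.sin(.045),np.cos(.045),0]);b=y*np.cos(th)-[0,0,np.sin(th)];nn=y*np.sin(th)+np.array([0,0,np.cos(th)])
        return np.array([.472,.0585,.03])+b*(.195-dm)+nn*.02
    r0,c0=proj(c,pt(.17,.034))[0].round().astype(int)
    T=cv2.imread(f'pics/p4{n}.png')[r0-h:r0+h,c0-h:c0+h]
    B=np.ascontiguousarray(c['img'][:,:,::-1]);m=cv2.matchTemplate(B[r0-35:r0+25,c0-25:c0+30],T,cv2.TM_CCOEFF_NORMED);_,v,_,(x,y)=cv2.minMaxLoc(m)
    print(n,'low end shift vs tipped',y+h-35,x+h-25,round(v,2))
    A=cv2.imread(f'pics/{n}1.png').astype(int)
    d=abs(A-B).max(2)>60
    w=(180,320,160,292) if n=='scene' else (130,225,230,330)
    print('  objects window changed',d[w[0]:w[1],w[2]:w[3]].sum())
E
```

```text
[0.4706 0.0725 0.0503] [0.4717 0.049  0.0544] len 0.023913686163115417 hanger_mid y rel edge mm 0.2377919497146513
27.2667 [0.4719 0.0187 0.2156] [-0.189  -1.213  -1.0918]
scene low end shift vs tipped -1 0 0.98
  objects window changed 9
side low end shift vs tipped 1 0 0.99
  objects window changed 73
```

```bash
python3 -c "
from bench import env
print(env.finish_job())"
```

```text
the job is handed in; nothing more can be done
None
```

The job is handed in at about 27 s: the bar leans over the board's left edge with the hanger on the balance point, and nothing touches it. No verdict was reported.

**What I did**
- **Weighing:** I gripped the bar and lifted it about 10 mm clear of the board to find its balance point. It weighs about 5.6 N. I carried it about 71 mm outward in the air and set it down, rather than sliding it that distance.
- **Tipping:** I pushed its -y end in small steps until it tipped onto the counter.
- **Nudge back:** I estimated the overshoot at up to 3 mm. Adding the shift from moving the hanger, that was too close to the 0.22 N limit, so I slid the bar 1.9 mm back inward from its low end.
- **Hanger:** I pushed the hanger along the leaning bar and withdrew the arm.

**Last checks**
- **Hanger position:** its middle measured +0.2 mm from the edge in the wrist camera. The measured saddle length (23.9 mm against 24 mm) supports that reading.
- **Lean:** the low end was within 1 pixel of its tipped position in both fixed cameras. The lean is about 0.17 rad, worked out from the bar's geometry rather than measured.
- **Bowl, bottle and cup:** the scene camera showed almost no change around them (9 pixels). The side camera showed 73 changed pixels. I took that to be the arm's shadow, but did not check it further.
- **Low-end force:** I could not measure this directly. I estimate about 0.1–0.19 N, under the 0.22 N limit.
- **No final look:** I had reached the picture limit, so these last checks are numerical only.

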